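Size a swollen cartridge heater on a go/no-go gauge

ROBOT

A 7-joint arm with a two-finger parallel gripper is mounted at the origin on a cart in front of the work surface, level with it; the furniture and walls round the work are solid. World frame = base frame: x ahead of the robot, y to its left, z up, the work surface at z = 0. Lengths are in mm, angles in rad, forces in N, time in s.
With the tool pointing down it reaches from about 400 to 875 mm from the base axis. Payload 4.4 kg.
Tool frame: the origin (TCP) lies between the finger pads; the fingertips stand 22 mm ahead of it and the grasp point (between the pads) lies 3 mm ahead of it; z points along the fingers, y is the line along which they close (so a half turn about z gives the same grasp; the last joint's range is limited). The gripper opens to 85 mm and grips with 20 to 120 N. Pads are 22 mm wide; open, the fingers measure 114 mm over their backs; the gripper's body (76 mm by 85 mm) begins 54 mm behind the grasp point. The pads swing forward as they close: fully open they stand 13 mm farther back than shut.
Start: joints at [1.042, 0.628, 0.038, 1.517, -0.027, 0.996, -0.02], TCP at [290.223, -581.625, 253.313] pointing down, gripper open.
Joint ranges: [-3.06, 3.06], [-0.37, 2.12], [-1.25, 1.32], [0.18, 2.47], [-1.1, 4.24], [0.23, 1.98], [-2.94, 2.94]. Speed limits (rad/s): [2.57, 2.57, 3.14, 3.14, 3.14, 3.14, 3.14].

INTERFACE

Orientations are given as [roll, pitch, yaw] about the fixed x, y, z axes, in that order (R = Rz(yaw) Ry(pitch) Rx(roll)).
In Python, from cell import ctrl gives the robot as it stands.
- The arm moves only by the tool step_arm, never from a script. Its argument "plan" is a list of rows, each an object of numbers: "dx", "dy", "dz": the shift along the tool's x, y, z scaled (see below); "ax", "ay", "az": the turn, a rotation vector about the tool's x, y, z scaled (see below); "gripper": the opening, from 0 (shut) to 1 (fully open). A call has 1 to 20 rows; each row shifts and turns the commanded pose from where the row before left it, along the tool's axes as they then stand; what a row does not reach is not made up. The controller multiplies each number of a shift by 0.3 m and each number of a turn by 90 degrees. A row lasts 1/8 s, in which the tool goes at most 62.5 mm and 10.7 degrees, less where a joint would pass 70% of its speed; a pose out of reach is approached as far as the arm can. A call with a number of a shift or a turn outside -1 to 1 is refused whole. A call with a gripper value outside its range is refused whole. The fingers move at their own pace and stop on an object; the grip force is fixed at half the most. Time passes only in rows, so rows that do not move let the fingers close. It gives the time, the measured TCP pose, the force, the opening and the grip force at its end, in the units of the state.
- ctrl.read_state(): the state, without advancing time (a new reading comes with each control period).
- ctrl.get_image(name): name is "side" or "top" or "wrist"; returns a dict with "color" (480x640x3 uint8, red, green, blue), "range_z" (480x640 float32, mm along the optical axis (not along the pixel's ray), 0 where there is no reading), "fx", "fy", "cx", "cy" (pixels), "T" (4x4, takes a point from camera to world coordinates); the wrist camera has in their place "T_tool_cam" (4x4, takes a point from camera to tool coordinates, whose origin is the TCP and whose axes are the flange's). Camera axes: x right, y down, z forward; pixel columns grow to the right and rows downward; lengths in mm; the calibration is good to about 2 mm. A picture is of the moment at which its call begins: read the wrist's pose just before it.
- ctrl.finish_job(): hands the job in; it is judged then, once.
The state is a dict: "clock": time; "qpos": joint angles; "qd": joint speeds; "tau": joint torques, N m; "eef_pos": TCP position; "tool_rot": TCP orientation; "force": force on the tool from outside, world axes, zero at the start; "torque": the same for the moment, N m; "width": finger opening in mm; "gripper_force": force on a finger pad.
Only numpy, scipy, OpenCV 4.12 (cv2) and the standard library are available. Lean on these libraries where they do the work, as an engineer would, in place of code of your own. Each camera call takes 0.05 s, during which the arm holds its last target. There are 200 camera calls.

TASK

Find out how far the cartridge heater in the finned cooling block has swollen: put its sheath right through both plates of the go/no-go gauge at the widest position first, then work down the row to the position where the upper plate lets it through but the lower plate stops it under a light push. Leave it standing there, let go, so that its size can be read off. Never force it, and leave the two spare heaters in their rack and the loose things on the bench as they are.

Things in the scene. Friction and masses are not known exactly. Their poses are not given: they have to be found in the camera images.
- heater_a: Cartridge heater: round steel sheath 85 mm long below a steel flange (40 mm wide, 7 mm thick); on it a white ceramic head, a box 34 mm (own x) by 28 mm (own y), 7 to 39 mm above the origin, with two brass screws 4 mm higher. Origin: centre of the flange's underside, where the sheath begins; z up, out of the head. About 0.24 kg. Sheath diameter unknown, 16 to 23 mm (swollen in service).
- heater_b: Second of three cartridge heaters: form, sizes and axes as heater_a, but another unknown sheath diameter (16 to 23 mm). The one to be sized is the one that stands in the cooling block, which may be any of the three; the other two are spares in the rack. Each has 1.2 mm of play or more in a gauge hole that it passes, and is 1.8 mm or more too thick for a hole that stops it.
- heater_c: Third cartridge heater: form, sizes and axes as heater_a, but another unknown sheath diameter (16 to 23 mm).
- heater_a_tip (a point): Centre of the flat foot of heater_a's sheath, 85 mm below the heater's origin on its axis; the foot's rim has a 2 mm chamfer, at 45 degrees. Off-centre, it can catch on the edge of a hole that it would pass.
- heater_b_tip (a point): Centre of the flat foot of heater_b's sheath, 85 mm below the heater's origin on its axis; the foot's rim has a 2 mm chamfer, at 45 degrees. Off-centre, it can catch on the edge of a hole that it would pass.
- heater_c_tip (a point): Centre of the flat foot of heater_c's sheath, 85 mm below the heater's origin on its axis; the foot's rim has a 2 mm chamfer, at 45 degrees. Off-centre, it can catch on the edge of a hole that it would pass.
- limit_gauge: Go/no-go gauge, fixed: two level steel plates one above the other on two end cheeks, foot 86 (own x) x 220 mm (own y). Each plate is 12 mm thick; the upper one's top face is 108 mm above the bench, the lower one's 72 mm, and the foot's 10 mm. Four positions in a row along own y, 44 mm apart, widest at the +y end, marked by one to four dots. Origin: centre of underside, z up.
- gauge_hole1 (a point): First (widest, +y end) position of the gauge: a through hole of 27 mm in the upper plate and, on the same axis, one of 24 mm in the lower plate, 36 mm below. This point: centre of the upper hole, level with the upper plate's top face; axes as the gauge (z up).
- gauge_hole2 (a point): Second position of the gauge: a through hole of 24 mm in the upper plate and, on the same axis, one of 21 mm in the lower plate, 36 mm below. This point: centre of the upper hole, level with the upper plate's top face; axes as the gauge (z up).
- gauge_hole3 (a point): Third position of the gauge: a through hole of 21 mm in the upper plate and, on the same axis, one of 18 mm in the lower plate, 36 mm below. This point: centre of the upper hole, level with the upper plate's top face; axes as the gauge (z up).
- gauge_hole4 (a point): Fourth (narrowest, -y end) position of the gauge: a through hole of 18 mm in the upper plate and, on the same axis, one of 15 mm in the lower plate, 36 mm below. This point: centre of the upper hole, level with the upper plate's top face; axes as the gauge (z up).
- cooling_block: Finned aluminium cooling block, fixed to the bench, 72 x 72 mm and 100 mm high, with one upright bore 29 mm wide and 92 mm deep in its top. A heater stands loosely in it, flange resting on the top. Origin: centre of the underside.
- spare_rack: Rack of grey sheet with two spare heaters, fixed to the bench, 64 x 180 mm and 100 mm high, two 29 mm holes in its top 90 mm apart along its own y. Origin: centre of the underside.
- rack_socket1 (a point): Centre of the rack's +y hole, level with its top, 100 mm above the bench.
- rack_socket2 (a point): Centre of the rack's -y hole, level with its top, 100 mm above the bench.
- marker_2: Marker pen, 128 x 15 x 15 mm, loose in front of the cooling block; leave it alone. Origin: centre of the underside.
- petri_dish: Covered dish, 63 mm wide and 16 mm high, loose in front of the gauge; leave it alone. Origin: centre of the underside.
- crimp_pliers: Wire cutters, 167 x 61 x 13 mm, loose on the right; leave it alone. Origin: centre of the underside.
- mug: Mug, 86 x 116 x 94 mm, loose on the right at the front; leave it alone. Origin: centre of the underside.
Mind the look-alikes: they are no part of the job. What is shaped like the heater_a but orange or red is not meant.

How it is judged (in metres and radians):
On the way, in this order (a step that is already met when the one before it is completed fails the run):
1. the heater's sheath has gone right through both plates at the widest position (((horizontal distance between heater_a_tip and gauge_hole1 below 0.006 m and z of heater_a_tip in the frame of gauge_hole1 below -0.049 m) or (horizontal distance between heater_b_tip and gauge_hole1 below 0.006 m and z of heater_b_tip in the frame of gauge_hole1 below -0.049 m) or (horizontal distance between heater_c_tip and gauge_hole1 below 0.006 m and z of heater_c_tip in the frame of gauge_hole1 below -0.049 m))), for 0.05 s.
2. at a narrower position it has gone through the upper plate and been pushed lightly against the lower one, which stops it (((((horizontal distance between heater_a_tip and gauge_hole2 below 0.004 m and z of heater_a_tip in the frame of gauge_hole1 between -0.042 and -0.033 m) or (horizontal distance between heater_a_tip and gauge_hole3 below 0.004 m and z of heater_a_tip in the frame of gauge_hole1 between -0.042 and -0.033 m) or (horizontal distance between heater_a_tip and gauge_hole4 below 0.004 m and z of heater_a_tip in the frame of gauge_hole1 between -0.042 and -0.033 m)) and contact force between heater_a and limit_gauge above 2 N) or (((horizontal distance between heater_b_tip and gauge_hole2 below 0.004 m and z of heater_b_tip in the frame of gauge_hole1 between -0.042 and -0.033 m) or (horizontal distance between heater_b_tip and gauge_hole3 below 0.004 m and z of heater_b_tip in the frame of gauge_hole1 between -0.042 and -0.033 m) or (horizontal distance between heater_b_tip and gauge_hole4 below 0.004 m and z of heater_b_tip in the frame of gauge_hole1 between -0.042 and -0.033 m)) and contact force between heater_b and limit_gauge above 2 N) or (((horizontal distance between heater_c_tip and gauge_hole2 below 0.004 m and z of heater_c_tip in the frame of gauge_hole1 between -0.042 and -0.033 m) or (horizontal distance between heater_c_tip and gauge_hole3 below 0.004 m and z of heater_c_tip in the frame of gauge_hole1 between -0.042 and -0.033 m) or (horizontal distance between heater_c_tip and gauge_hole4 below 0.004 m and z of heater_c_tip in the frame of gauge_hole1 between -0.042 and -0.033 m)) and contact force between heater_c and limit_gauge above 2 N))), for 0.1 s.
At the end, for the whole second after the job is handed in: The heater from the cooling block stands by itself at the position where the lower plate stops it: foot 33 to 42 mm below the upper plate's top face and within 4 mm of the position's axis, upright within 0.12 rad, at rest; the two spares stand in their rack sockets (((((horizontal distance between heater_a_tip and gauge_hole2 below 0.004 m and z of heater_a_tip in the frame of gauge_hole1 between -0.042 and -0.033 m) or (horizontal distance between heater_a_tip and gauge_hole3 below 0.004 m and z of heater_a_tip in the frame of gauge_hole1 between -0.042 and -0.033 m) or (horizontal distance between heater_a_tip and gauge_hole4 below 0.004 m and z of heater_a_tip in the frame of gauge_hole1 between -0.042 and -0.033 m)) and angle between heater_a's own z axis and vertical below 0.12 rad and linear speed of heater_a below 0.02 m/s and ((horizontal distance between heater_b and rack_socket1 below 0.012 m or horizontal distance between heater_b and rack_socket2 below 0.012 m) and height (world z) of heater_b between 0.095 and 0.106 m and angle between heater_b's own z axis and vertical below 0.1 rad) and ((horizontal distance between heater_c and rack_socket1 below 0.012 m or horizontal distance between heater_c and rack_socket2 below 0.012 m) and height (world z) of heater_c between 0.095 and 0.106 m and angle between heater_c's own z axis and vertical below 0.1 rad)) or (((horizontal distance between heater_b_tip and gauge_hole2 below 0.004 m and z of heater_b_tip in the frame of gauge_hole1 between -0.042 and -0.033 m) or (horizontal distance between heater_b_tip and gauge_hole3 below 0.004 m and z of heater_b_tip in the frame of gauge_hole1 between -0.042 and -0.033 m) or (horizontal distance between heater_b_tip and gauge_hole4 below 0.004 m and z of heater_b_tip in the frame of gauge_hole1 between -0.042 and -0.033 m)) and angle between heater_b's own z axis and vertical below 0.12 rad and linear speed of heater_b below 0.02 m/s and ((horizontal distance between heater_a and rack_socket1 below 0.012 m or horizontal distance between heater_a and rack_socket2 below 0.012 m) and height (world z) of heater_a between 0.095 and 0.106 m and angle between heater_a's own z axis and vertical below 0.1 rad) and ((horizontal distance between heater_c and rack_socket1 below 0.012 m or horizontal distance between heater_c and rack_socket2 below 0.012 m) and height (world z) of heater_c between 0.095 and 0.106 m and angle between heater_c's own z axis and vertical below 0.1 rad)) or (((horizontal distance between heater_c_tip and gauge_hole2 below 0.004 m and z of heater_c_tip in the frame of gauge_hole1 between -0.042 and -0.033 m) or (horizontal distance between heater_c_tip and gauge_hole3 below 0.004 m and z of heater_c_tip in the frame of gauge_hole1 between -0.042 and -0.033 m) or (horizontal distance between heater_c_tip and gauge_hole4 below 0.004 m and z of heater_c_tip in the frame of gauge_hole1 between -0.042 and -0.033 m)) and angle between heater_c's own z axis and vertical below 0.12 rad and linear speed of heater_c below 0.02 m/s and ((horizontal distance between heater_a and rack_socket1 below 0.012 m or horizontal distance between heater_a and rack_socket2 below 0.012 m) and height (world z) of heater_a between 0.095 and 0.106 m and angle between heater_a's own z axis and vertical below 0.1 rad) and ((horizontal distance between heater_b and rack_socket1 below 0.012 m or horizontal distance between heater_b and rack_socket2 below 0.012 m) and height (world z) of heater_b between 0.095 and 0.106 m and angle between heater_b's own z axis and vertical below 0.1 rad)))); the robot touches nothing.
It fails at once if a heater is forced or dropped: contact forces between it and the gauge that add up to more than 120 N (contact force between any of heater_a, heater_b, heater_c and limit_gauge above 120 N).
It fails at once if a loose thing on the bench (pen, dish, cutters, mug) is shifted by more than 30 mm (distance of any of marker_2, petri_dish, crimp_pliers, mug from where it was at the start of the episode above 0.03 m).
It also fails if it takes over 72 s, if anything falls off the work surface, if the arm or the gripper's body presses on something with over 40 N, if the wrist force passes 120 N, or if a joint passes its speed limit or range.

## Working session

There is one attempt and no reset: what is moved stays moved. The work goes in short steps, Python scripts to look and compute and a tool call to move; the robot and the scene stay as the last step left them, time stands still between calls to the robot, and variables do not carry over. Pictures are saved under pics/ and viewed, at most 10 in all, crops included, and the job is handed in when it is done.

Besides the shell and the picture viewer there is one more tool, called after "Emit:" in YAML: its name, and indented under it one key for each argument. step_arm: Moves the arm, as the interface text tells. Shifts and turns lie within -1 to 1; 1 stands for 0.3 m of shift or 90 degrees of turn. Its arguments: {"type":"object","properties":{"plan":{"type":"array"}},"required":["plan"]}

```bash
mkdir -p pics; ls; cat > h.py <<'E'
import numpy as np, cv2
from cell import ctrl
def shot(n):
    s=ctrl.read_state(); i=ctrl.get_image(n); i['s']=s; return i
def save(i,f,crop=None,scale=1):
    c=i['color'][:,:,::-1]
    if crop: c=c[crop[1]:crop[3],crop[0]:crop[2]]
    if scale!=1: c=cv2.resize(c,None,fx=scale,fy=scale,interpolation=cv2.INTER_CUBIC)
    cv2.imwrite(f,np.ascontiguousarray(c))
def T(i):
    if 'T' in i: return np.array(i['T'])
    from scipy.spatial.transform import Rotation as R
    M=np.eye(4); M[:3,:3]=R.from_euler('xyz',i['s']['tool_rot']).as_matrix(); M[:3,3]=i['s']['eef_pos']
    return M@np.array(i['T_tool_cam'])
def cast(i,u,v,z):
    M=T(i); d=M[:3,:3]@np.array([(u-i['cx'])/i['fx'],(v-i['cy'])/i['fy'],1]); o=M[:3,3]
    return o+d*(z-o[2])/d[2]
def pts(i):
    v,u=np.mgrid[:480,:640]; z=i['range_z']; M=T(i)
    P=np.stack([(u-i['cx'])/i['fx']*z,(v-i['cy'])/i['fy']*z,z],-1)@M[:3,:3].T+M[:3,3]
    P[z==0]=np.nan; return P
E
python3 - <<'E'
from h import *
s=ctrl.read_state(); print({k:np.round(v,3) for k,v in s.items()})
a=shot('top');b=shot('side')
c=np.vstack([a['color'],b['color']])[:,:,::-1]
save(a,'pics/top.png');save(b,'pics/side.png')
print(a['T'],b['T'],a['fx'],b['fx'])
np.savez('top.npz',**{k:a[k] for k in('color','range_z','T','fx','fy','cx','cy')})
E
```

```text
pics
{'clock': np.float64(0.0), 'qpos': array([ 1.042,  0.629,  0.038,  1.518, -0.027,  0.996, -0.02 ]), 'qd': array([-0.   , -0.002,  0.001, -0.001,  0.001, -0.   ,  0.   ]), 'tau': array([-1.0000e-03, -5.6341e+01,  1.2260e+00, -1.9345e+01,  1.1000e-02,
        1.0000e-02, -0.0000e+00]), 'eef_pos': array([ 289.95 , -581.087,  252.386]), 'tool_rot': array([-3.14 ,  0.   ,  0.463]), 'force': array([0.137, 1.271, 0.119]), 'torque': array([ 0.015, -0.03 , -0.022]), 'gripper_force': np.float64(0.0), 'width': np.float64(85.099)}
[[ 3.13934391e-03 -9.96375252e-01  8.50088331e-02  4.42368403e+02]
 [-9.99893909e-01 -1.91850592e-03  1.44391940e-02 -1.03268777e+02]
 [-1.42237657e-02 -8.50451441e-02 -9.96275568e-01  1.14741673e+03]
 [ 0.00000000e+00  0.00000000e+00  0.00000000e+00  1.00000000e+00]] [[ 7.96292417e-01  5.12717552e-01 -3.20997038e-01  8.59593866e+02]
 [ 6.04764617e-01 -6.63057016e-01  4.41152073e-01 -5.72213977e+02]
 [ 1.33470723e-02 -5.45413701e-01 -8.38060708e-01  9.64695168e+02]
 [ 0.00000000e+00  0.00000000e+00  0.00000000e+00  1.00000000e+00]] 489.02848611198647 494.1451511540708
```

View pics/top.png

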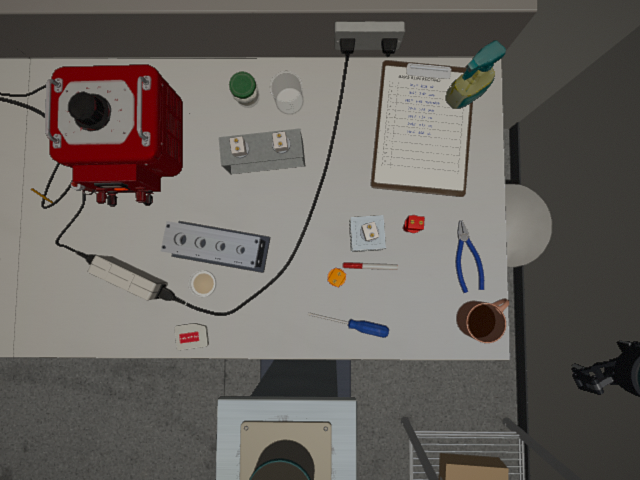

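View pics/side.png

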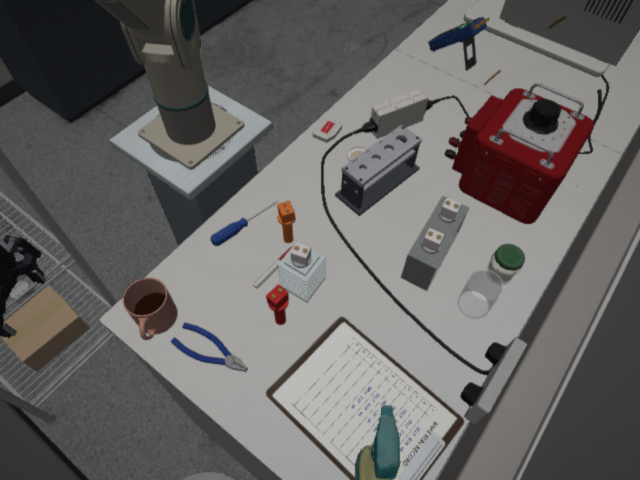

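The top view shows the block with a white head at (370,231). The candidates are this head, the spares in the rack at (237,145) and (281,141), the orange look-alike at (337,278) and the red one at (415,223). I choose (370,231). The gauge runs from the widest hole at (180,240) to the narrowest at (241,250).

```bash
python3 - <<'E'
from h import *
i=shot('top'); P=pts(i); c=i['color'].astype(int)
for n,(x0,y0,x1,y1) in dict(block=(345,210,395,255),red=(400,210,430,236),orange=(322,262,350,292),gauge=(160,215,272,275),rackL=(215,125,310,175)).items():
    Z=P[y0:y1,x0:x1]; z=Z[...,2]; print(n,'zmax pct',np.nanpercentile(z,[50,90,99]).round(0))
def top(box,lo,hi):
    x0,y0,x1,y1=box; Z=P[y0:y1,x0:x1]; m=(Z[...,2]>lo)&(Z[...,2]<hi); q=Z[m][:,:2].astype(np.float32); return cv2.minAreaRect(q),len(q)
print('head',top((345,210,395,255),130,150)); print('block',top((345,210,395,255),92,106))
print('red',top((400,210,430,236),40,200)); print('orange',top((322,262,350,292),40,200))
r,n=top((160,215,272,275),100,116); print('gauge',r,n)
g=cv2.cvtColor(i['color'],cv2.COLOR_RGB2GRAY)
hc=[]
for (u,v) in [(180,240),(201,243),(221,247),(241,250)]:
    w=g[v-9:v+10,u-9:u+10]; k,l,st,ce=cv2.connectedComponentsWithStats((w<75).astype(np.uint8))
    j=1+np.argmax(st[1:,4]) if k>1 else 0
    p=cast(i,u-9+ce[j][0],v-9+ce[j][1],108); print((u,v),st[j],p.round(1))
for n,(u,v,z) in dict(pen=(370,266,10),dish=(203,284,10)).items(): print(n,cast(i,u,v,z).round(0))
save(i,'pics/crop.png',(320,190,440,300),5)
E
```

```text
block zmax pct [ 81. 132. 144.]
red zmax pct [  4. 126. 130.]
orange zmax pct [  3. 126. 129.]
gauge zmax pct [ 12. 110. 112.]
rackL zmax pct [ 96. 125. 143.]
head (((524.6363525390625, -182.39491271972656), (33.708316802978516, 28.318195343017578), 17.085811614990234), 228)
block (((524.9083862304688, -180.55084228515625), (72.12317657470703, 71.99581146240234), 3.652510643005371), 806)
red (((543.9227905273438, -277.70977783203125), (36.43558120727539, 38.104042053222656), 82.13075256347656), 307)
orange (((428.7770690917969, -113.19697570800781), (39.33721923828125, 37.920867919921875), 45.084999084472656), 279)
gauge ((498.0828552246094, 157.08932495117188), (205.3115234375, 65.99006652832031), 80.22117614746094) 2647
(180, 240) [ 9  4  6  9 39] [507.7 215.1 108. ]
(201, 243) [ 8  6  5  7 27] [499.7 172.8 108. ]
(221, 247) [ 9  5  4  7 21] [493.1 129.8 108. ]
(241, 250) [ 9  7  4  5 14] [485.2  87.5 108. ]
pen [ 453. -192.   10.]
dish [410. 195.  10.]
```

View pics/crop.png

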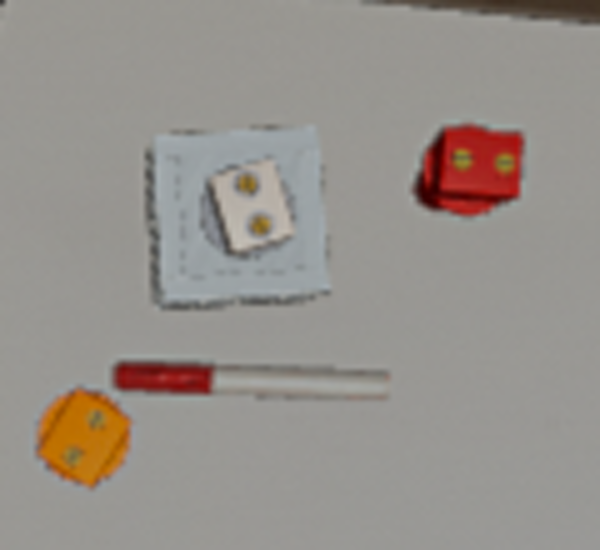

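The crop confirms it: a white head with brass screws at (247,183) and (260,225) in the finned block. The red one (470,165) and the orange one (83,437) stand on the bench. I'll move above the head.

Emit:
step_arm:
  plan:
    - {"az": 0.106, "gripper": 1}
    - {"dx": 0.126, "dy": -0.116, "gripper": 1}
    - {"dx": 0.126, "dy": -0.116, "gripper": 1}
    - {"dx": 0.126, "dy": -0.116, "gripper": 1}
    - {"dx": 0.126, "dy": -0.116, "gripper": 1}
    - {"dx": 0.126, "dy": -0.116, "gripper": 1}
    - {"dx": 0.126, "dy": -0.116, "gripper": 1}
    - {"dx": 0.126, "dy": -0.116, "gripper": 1}
    - {"dx": 0.126, "dy": -0.116, "gripper": 1}
    - {"dx": 0.126, "dy": -0.116, "gripper": 1}
    - {"gripper": 1}
    - {"gripper": 1}

```text
invalid input
```

```bash
cat >> h.py <<'E'
def go(x,y,z):
    s=ctrl.read_state(); a=s['tool_rot'][2]; p=s['eef_pos']; d=np.array([x,y,z])-p
    print('yaw',round(np.degrees(a),2),'rot',np.round(s['tool_rot'],4),'p',p.round(1),'need dx,dy,dz total', (np.array([np.cos(a)*d[0]+np.sin(a)*d[1],np.sin(a)*d[0]-np.cos(a)*d[1],-d[2]])/300).round(4))
E
python3 - <<'E'
from h import *
i=shot('wrist'); save(i,'pics/w1.png'); P=pts(i); print(i['s']['eef_pos'],i['s']['tool_rot'],T(i).round(2))
m=(P[...,2]>132)&(P[...,2]<150); k,l,st,ce=cv2.connectedComponentsWithStats(m.astype(np.uint8))
for j in range(1,k):
    if st[j,4]>300: print(st[j],cv2.minAreaRect(P[l==j][:,:2].astype(np.float32)),np.nanmedian(P[l==j][:,2]))
go(524,-182,250)
E
```

```text
[ 290.01848555 -581.23008612  252.5906324 ] [-3.14013649e+00  1.94489425e-05  4.62797041e-01] [[ 4.5000e-01 -8.6000e-01 -2.3000e-01  3.4817e+02]
 [-8.9000e-01 -4.3000e-01 -1.1000e-01 -5.5201e+02]
 [-0.0000e+00  2.6000e-01 -9.7000e-01  3.7284e+02]
 [ 0.0000e+00  0.0000e+00  0.0000e+00  1.0000e+00]]
yaw 26.52 rot [-3.1404 -0.      0.4628] p [ 290.1 -581.3  252.7] need dx,dy,dz total [ 1.2919 -0.8429  0.0091]
```

View pics/w1.png

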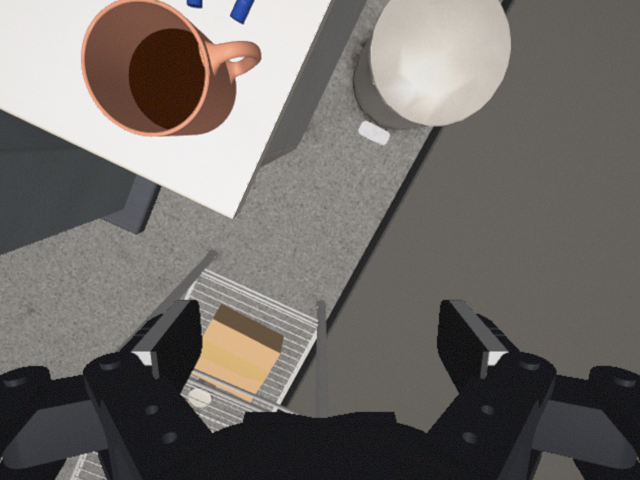

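The move was refused, so the wrist picture still shows the start view, with the mug at (160,70). I'll resend with every field filled in.

Emit:
step_arm:
  plan:
    - {"dx": 0, "dy": 0, "dz": 0, "ax": 0, "ay": 0, "az": 0.106, "gripper": 1}
    - {"dx": 0.126, "dy": -0.116, "dz": 0, "ax": 0, "ay": 0, "az": 0, "gripper": 1}
    - {"dx": 0.126, "dy": -0.116, "dz": 0, "ax": 0, "ay": 0, "az": 0, "gripper": 1}
    - {"dx": 0.126, "dy": -0.116, "dz": 0, "ax": 0, "ay": 0, "az": 0, "gripper": 1}
    - {"dx": 0.126, "dy": -0.116, "dz": 0, "ax": 0, "ay": 0, "az": 0, "gripper": 1}
    - {"dx": 0.126, "dy": -0.116, "dz": 0, "ax": 0, "ay": 0, "az": 0, "gripper": 1}
    - {"dx": 0.126, "dy": -0.116, "dz": 0, "ax": 0, "ay": 0, "az": 0, "gripper": 1}
    - {"dx": 0.126, "dy": -0.116, "dz": 0, "ax": 0, "ay": 0, "az": 0, "gripper": 1}
    - {"dx": 0.126, "dy": -0.116, "dz": 0, "ax": 0, "ay": 0, "az": 0, "gripper": 1}
    - {"dx": 0.126, "dy": -0.116, "dz": 0, "ax": 0, "ay": 0, "az": 0, "gripper": 1}
    - {"dx": 0, "dy": 0, "dz": 0, "ax": 0, "ay": 0, "az": 0, "gripper": 1}
    - {"dx": 0, "dy": 0, "dz": 0, "ax": 0, "ay": 0, "az": 0, "gripper": 1}

```text
clock: 1.7
eef_pos: [523.8, -183.1, 253.2]
tool_rot: [3.141, 0.001, 0.296]
force: [-0.3, -0.2, -1.1]
width: 85.3
gripper_force: 0.0
```

```bash
python3 - <<'E'
from h import *
i=shot('wrist'); save(i,'pics/w2.png'); P=pts(i)
for lo,hi in((128,150),(95,106)):
  m=(P[...,2]>lo)&(P[...,2]<hi); k,l,st,ce=cv2.connectedComponentsWithStats(m.astype(np.uint8))
  for j in range(1,k):
    if st[j,4]>300: print(st[j],cv2.minAreaRect(P[l==j][:,:2].astype(np.float32)),np.nanmedian(P[l==j][:,2]))
go(524,-182,250)
E
```

```text
[ 297  211   46   56 2456] ((525.92529296875, -182.37657165527344), (33.57962417602539, 27.92441749572754), 16.530370712280273) 138.78691660233716
[ 275  182   87   87 2395] ((525.5859985351562, -181.01553344726562), (52.325443267822266, 54.4625358581543), 3.780658721923828) 99.73828205968266
yaw 16.89 rot [3.141e+00 1.000e-03 2.947e-01] p [ 523.4 -184.   253.2] need dx,dy,dz total [ 0.0037 -0.0057  0.0107]
```

View pics/w2.png

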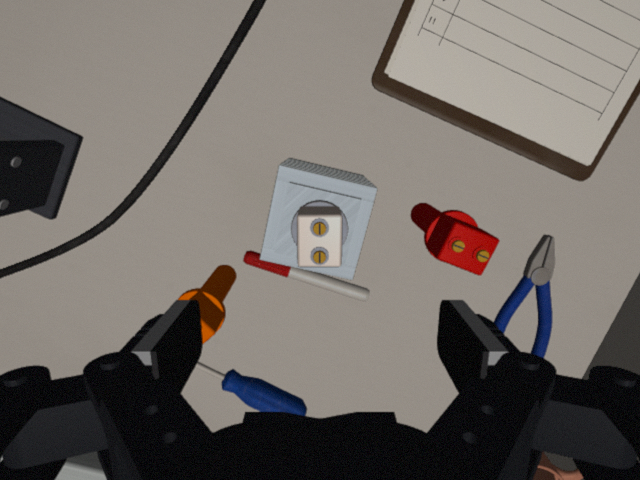

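The wrist view shows the head at (320,235), square to the fingers, with red at (460,240) and orange at (205,310), both clear of them. I'll descend and grip.

Emit:
step_arm:
  plan:
    - {"dx": 0.007, "dy": -0.002, "dz": 0.1, "ax": 0, "ay": 0, "az": 0, "gripper": 1}
    - {"dx": 0, "dy": 0, "dz": 0.1, "ax": 0, "ay": 0, "az": 0, "gripper": 1}
    - {"dx": 0, "dy": 0, "dz": 0.1, "ax": 0, "ay": 0, "az": 0, "gripper": 1}
    - {"dx": 0, "dy": 0, "dz": 0.07, "ax": 0, "ay": 0, "az": 0, "gripper": 1}
    - {"dx": 0, "dy": 0, "dz": 0.034, "ax": 0, "ay": 0, "az": 0, "gripper": 1}
    - {"dx": 0, "dy": 0, "dz": 0, "ax": 0, "ay": 0, "az": 0, "gripper": 1}
    - {"dx": 0, "dy": 0, "dz": 0, "ax": 0, "ay": 0, "az": 0, "gripper": 0.5}
    - {"dx": 0, "dy": 0, "dz": 0, "ax": 0, "ay": 0, "az": 0, "gripper": 0.45}
    - {"dx": 0, "dy": 0, "dz": 0, "ax": 0, "ay": 0, "az": 0, "gripper": 0.4}
    - {"dx": 0, "dy": 0, "dz": 0, "ax": 0, "ay": 0, "az": 0, "gripper": 0.2}
    - {"dx": 0, "dy": 0, "dz": 0, "ax": 0, "ay": 0, "az": 0, "gripper": 0}
    - {"dx": 0, "dy": 0, "dz": 0, "ax": 0, "ay": 0, "az": 0, "gripper": 0}
    - {"dx": 0, "dy": 0, "dz": 0, "ax": 0, "ay": 0, "az": 0, "gripper": 0}
    - {"dx": 0, "dy": 0, "dz": 0, "ax": 0, "ay": 0, "az": 0, "gripper": 0}

```text
clock: 3.5
eef_pos: [526.4, -181.7, 132.8]
tool_rot: [3.141, -0.001, 0.296]
force: [-1.3, -0.8, 6.4]
width: 27.4
gripper_force: 59.5
```

Emit:
step_arm:
  plan:
    - {"dx": 0, "dy": 0, "dz": -0.03, "ax": 0, "ay": 0, "az": 0, "gripper": 0}
    - {"dx": 0, "dy": 0, "dz": -0.1, "ax": 0, "ay": 0, "az": 0, "gripper": 0}
    - {"dx": 0, "dy": 0, "dz": -0.13, "ax": 0, "ay": 0, "az": 0, "gripper": 0}
    - {"dx": 0, "dy": 0, "dz": -0.13, "ax": 0, "ay": 0, "az": 0, "gripper": 0}
    - {"dx": 0, "dy": 0, "dz": -0.13, "ax": 0, "ay": 0, "az": 0, "gripper": 0}
    - {"dx": 0.007, "dy": -0.08, "dz": 0, "ax": 0, "ay": 0, "az": 0, "gripper": 0}
    - {"dx": 0.007, "dy": -0.163, "dz": 0, "ax": 0, "ay": 0, "az": 0, "gripper": 0}
    - {"dx": 0.007, "dy": -0.163, "dz": 0, "ax": 0, "ay": 0, "az": 0, "gripper": 0}
    - {"dx": 0.007, "dy": -0.163, "dz": 0, "ax": 0, "ay": 0, "az": 0, "gripper": 0}
    - {"dx": 0.007, "dy": -0.163, "dz": 0, "ax": 0, "ay": 0, "az": 0, "gripper": 0}
    - {"dx": 0.007, "dy": -0.163, "dz": 0, "ax": 0, "ay": 0, "az": 0, "gripper": 0}
    - {"dx": 0.007, "dy": -0.163, "dz": 0, "ax": 0, "ay": 0, "az": 0, "gripper": 0}
    - {"dx": 0.007, "dy": -0.083, "dz": 0, "ax": 0, "ay": 0, "az": 0, "gripper": 0}
    - {"dx": 0, "dy": 0, "dz": 0, "ax": 0, "ay": 0, "az": 0, "gripper": 0}
    - {"dx": 0, "dy": 0, "dz": 0, "ax": 0, "ay": 0, "az": 0, "gripper": 0}
    - {"dx": 0, "dy": 0, "dz": 0, "ax": 0, "ay": 0, "az": 0, "gripper": 0}

```text
clock: 5.5
eef_pos: [442.4, 149.4, 288.1]
tool_rot: [3.141, 0.0, 0.294]
force: [0.0, -0.9, -1.3]
width: 27.1
gripper_force: 59.7
```

```bash
python3 - <<'E'
from h import *
i=shot('wrist'); save(i,'pics/w3.png')
import pickle; pickle.dump({k:i[k] for k in i},open('w3.pkl','wb'))
go(507,215,290)
P=pts(i); print('plate z',np.nanmedian(P[...,2][(P[...,2]>100)&(P[...,2]<116)]))
E
```

```text
yaw 16.85 rot [3.1412e+00 2.0000e-04 2.9410e-01] p [442.4 149.5 288.1] need dx,dy,dz total [ 0.2695 -0.1465 -0.0063]
plate z 107.7380167673999
```

View pics/w3.png

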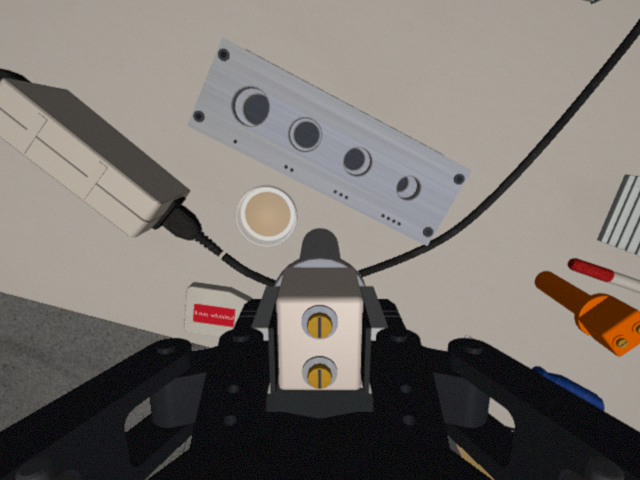

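The picture shows the gauge clear: hole 1 (one dot) at (252,106), hole 2 at (305,134), hole 3 at (357,160) and hole 4 at (408,187). The heater hangs straight, with its foot near (320,240).

```bash
python3 - <<'E'
from h import *
import pickle
i=pickle.load(open('w3.pkl','rb')); P=pts(i)
m=((P[...,2]>105.5)&(P[...,2]<111)).astype(np.uint8)
cs,h=cv2.findContours(m,cv2.RETR_CCOMP,cv2.CHAIN_APPROX_NONE)
H=[]
for c,hh in zip(cs,h[0]):
    if hh[3]>=0 and len(c)>25:
        q=np.array([cast(i,u,v,108)[:2] for u,v in c[:,0]]); 
        A=np.c_[2*q,np.ones(len(q))]; s=np.linalg.lstsq(A,(q**2).sum(1),rcond=None)[0]; r=np.sqrt(s[2]+s[0]**2+s[1]**2)
        e=cv2.fitEllipse(c); p=cast(i,*e[0],108); print(np.round(e[0],1),s[:2].round(1),'d',(2*r).round(1),'ell',p.round(1)); H.append(s[:2])
# colour check: dark hole rim vs plate brightness
H=np.array(H); print(np.diff(H,axis=0).round(1))
# foot: tool-frame predicted tip pixel
t=np.array(i['T_tool_cam']); 
c=np.linalg.inv(t)@np.array([0,0,117.,1]); print('pred tip px',i['fx']*c[0]/c[2]+i['cx'],i['fy']*c[1]/c[2]+i['cy'], i['fx']/c[2])
g=cv2.cvtColor(i['color'],cv2.COLOR_RGB2GRAY)
z=i['range_z']
for v in range(226,262,4): 
    r=z[v,280:365]; k=np.where((r>0)&(r<c[2]+25))[0]+280; print(v,(k.min(),k.max(),np.median(z[v,k])) if len(k) else '')
E
```

```text
[408.  187.8] [487.4  92.4] d 18.3 ell [487.4  92.4 108. ]
[357.3 161.5] [494.8 135.5] d 21.4 ell [494.9 135.6 108. ]
[304.9 134.3] [502.2 178.6] d 24.4 ell [502.4 178.7 108. ]
[250.5 106.2] [509.6 221.7] d 27.1 ell [509.8 221.8 108. ]
[[ 7.4 43.1]
 [ 7.5 43.1]
 [ 7.4 43.1]]
pred tip px 319.5876145223131 243.47229433419295 1.6014483092639438
226 
230 (np.int64(312), np.int64(328), np.float32(238.38104))
234 (np.int64(307), np.int64(333), np.float32(231.46065))
238 (np.int64(304), np.int64(336), np.float32(222.375))
242 (np.int64(303), np.int64(337), np.float32(213.38422))
246 (np.int64(302), np.int64(338), np.float32(206.17015))
250 (np.int64(301), np.int64(339), np.float32(198.969))
254 (np.int64(300), np.int64(339), np.float32(192.46916))
258 (np.int64(300), np.int64(340), np.float32(154.9858))
```

```bash
python3 - <<'E'
from h import *
import pickle
i=pickle.load(open('w3.pkl','rb'))
t=np.linalg.inv(np.array(i['T_tool_cam'])); print('fx',i['fx'],i['cx'],i['cy'], i['s']['eef_pos'])
def pr(x,y,z):
    c=t@np.array([x,y,z,1.]); return np.round([i['fx']*c[0]/c[2]+i['cx'],i['fy']*c[1]/c[2]+i['cy'],c[2]],1)
for d in (8.4,9.9,11.4):
    a=np.linspace(0,2*np.pi,73)
    B=np.array([pr((d-2)*np.cos(k),(d-2)*np.sin(k),117.8) for k in a]); C=np.array([pr(d*np.cos(k),d*np.sin(k),115.8) for k in a])
    D=np.array([pr(d*np.cos(k),d*np.sin(k),90) for k in a])
    print(d,'foot rows',B[:,1].min(),'cols',np.ptp(B[:,0]),'chamfer top row',C[:,1].min(),'cols',C[:,0].min(),C[:,0].max(),'z90 cols',D[:,0].min(),D[:,0].max(),'row',D[:,1].mean())
print('mm per px row', pr(8.9,0,117.8)-pr(7.9,0,117.8))
z=i['range_z']; print(np.round(z[224:262:2,320]))
g=cv2.cvtColor(i['color'],cv2.COLOR_RGB2GRAY); print(g[222:240,320]); print(g[244,295:306],g[244,332:345]); print(g[250,295:306],g[250,332:345])
E
```

```text
fx 393.95090789773053 319.22046066752574 241.16256191186696 [442.35395939 149.35655547 288.11783907]
8.4 foot rows 233.2 cols 20.400000000000034 chamfer top row 230.8 cols 306.1 333.1 z90 cols 304.6 334.7 row 255.9904109589041
9.9 foot rows 230.9 cols 25.19999999999999 chamfer top row 228.5 cols 303.7 335.5 z90 cols 301.9 337.4 row 255.9287671232876
11.4 foot rows 228.5 cols 30.0 chamfer top row 226.1 cols 301.2 337.9 z90 cols 299.2 340.1 row 255.86301369863014
mm per px row [ 0.  -1.6 -0.2]
[418. 419. 242. 236. 231. 229. 222. 218. 213. 210. 206. 204. 198. 195.
 191. 160. 156. 155. 154.]
[165 166 164 166 166 151 102  57  56  57  60  57  56  58  58  56  59  59]
[165 164 165 164 165 167 147  77  55  55  56] [ 56  58  57  57  55  77 124 166 163 164 165 166 163]
[163 163 164 162 163 146  76  51  57  55  57] [ 56  57  58  57  58  59  75 125 165 166 166 166 165]
```

```bash
python3 - <<'E'
from h import *
import pickle
i=pickle.load(open('w3.pkl','rb')); i2=dict(i); 
P=pts(i); M=np.eye(4); 
from scipy.spatial.transform import Rotation as R
Rm=R.from_euler('xyz',i['s']['tool_rot']).as_matrix(); Q=(P-i['s']['eef_pos'])@Rm
S=Q[224:262,290:350].reshape(-1,3); S=S[np.isfinite(S[:,0])]
for lo,hi in((55,75),(75,95),(95,112),(60,112)):
    q=S[(S[:,2]>lo)&(S[:,2]<hi)&(abs(S[:,0])<20)&(abs(S[:,1])<20)][:,:2]
    A=np.c_[2*q,np.ones(len(q))]
    s=np.linalg.lstsq(A,(q**2).sum(1),rcond=None)[0]; r=np.sqrt(s[2]+s[0]**2+s[1]**2); e=np.hypot(*(q-s[:2]).T)-r
    k=abs(e)<1.5; s=np.linalg.lstsq(A[k],(q[k]**2).sum(1),rcond=None)[0]; r=np.sqrt(s[2]+s[0]**2+s[1]**2)
    print(lo,hi,len(q),k.sum(),'c',s[:2].round(2),'d',round(2*r,2),'ywidth',np.ptp(q[:,1]).round(1),'ycent',(q[:,1].max()+q[:,1].min())/2,'xmax',np.percentile(q[:,0],98).round(1))
h=S[(S[:,2]>108)&(S[:,2]<122)]; print('tip z max',np.percentile(h[:,2],[50,90,99]).round(1))
E
```

```text
55 75 245 245 c [-0.7   0.07] d 22.04 ywidth 19.1 ycent -0.08658323843123306 xmax 10.6
75 95 350 350 c [-1.01  0.11] d 22.53 ywidth 21.9 ycent 0.08566251457820595 xmax 10.4
95 112 241 241 c [-1.1   0.17] d 22.62 ywidth 22.0 ycent 0.06763627611174439 xmax 10.4
60 112 835 835 c [-0.97  0.12] d 22.47 ywidth 22.0 ycent 0.06763627611174439 xmax 10.4
tip z max [111.7 114.9 116.6]
```

Emit:
step_arm:
  plan:
    - {"dx": 0.096, "dy": -0.055, "dz": 0, "ax": 0, "ay": 0, "az": 0, "gripper": 0}
    - {"dx": 0.096, "dy": -0.055, "dz": 0, "ax": 0, "ay": 0, "az": 0, "gripper": 0}
    - {"dx": 0.096, "dy": -0.055, "dz": 0, "ax": 0, "ay": 0, "az": 0, "gripper": 0}
    - {"dx": 0, "dy": 0, "dz": 0.06, "ax": 0, "ay": 0, "az": 0, "gripper": 0}
    - {"dx": 0, "dy": 0, "dz": 0.06, "ax": 0, "ay": 0, "az": 0, "gripper": 0}
    - {"dx": 0, "dy": 0, "dz": 0.04, "ax": 0, "ay": 0, "az": 0, "gripper": 0}
    - {"dx": 0, "dy": 0, "dz": 0, "ax": 0, "ay": 0, "az": 0, "gripper": 0}
    - {"dx": 0, "dy": 0, "dz": 0, "ax": 0, "ay": 0, "az": 0, "gripper": 0}

```text
clock: 6.55
eef_pos: [510.8, 223.2, 240.7]
tool_rot: [-3.141, -0.001, 0.296]
force: [1.0, -0.3, -1.8]
width: 27.2
gripper_force: 59.7
```

```bash
python3 - <<'E'
from h import *
i=shot('wrist'); save(i,'pics/w4.png',(200,100,440,280),3)
P=pts(i); go(510.7,222,288-58)
m=((P[...,2]>105.5)&(P[...,2]<111)).astype(np.uint8)
cs,h=cv2.findContours(m,cv2.RETR_CCOMP,cv2.CHAIN_APPROX_NONE)
for c,hh in zip(cs,h[0]):
    if hh[3]>=0 and len(c)>25:
        q=np.array([cast(i,u,v,108)[:2] for u,v in c[:,0]]); 
        A=np.c_[2*q,np.ones(len(q))]; s=np.linalg.lstsq(A,(q**2).sum(1),rcond=None)[0]; r=np.sqrt(s[2]+s[0]**2+s[1]**2); print(s[:2].round(1),2*r)
E
```

```text
yaw 16.96 rot [-3.1414e+00 -1.5000e-03  2.9600e-01] p [510.9 223.4 240.9] need dx,dy,dz total [-0.0018  0.0043  0.0363]
[488.  93.] 17.79563279163153
[495.4 136.1] 20.820444709843567
[502.8 179.1] 24.01333913762493
```

View pics/w4.png

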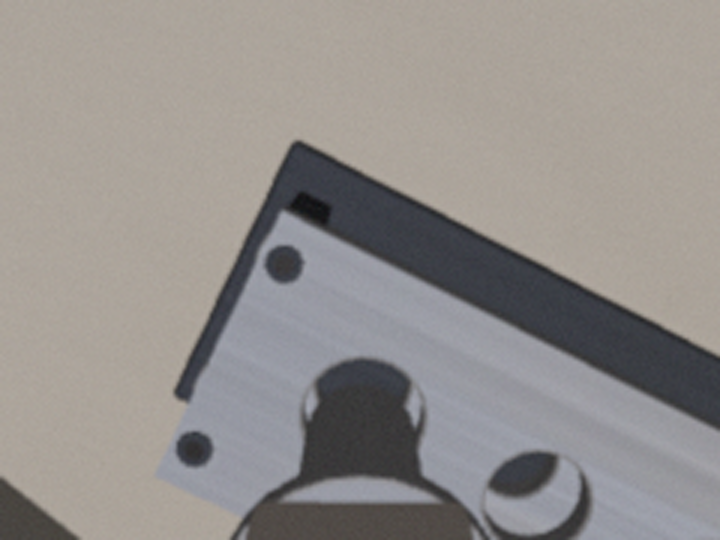

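The crop shows the foot over hole 1, nearly centred, with the hole's rim visible on both sides at (303,410) and (425,410). A 1 mm correction, then down.

Emit:
step_arm:
  plan:
    - {"dx": 0, "dy": 0.0033, "dz": 0, "ax": 0, "ay": 0, "az": 0, "gripper": 0}
    - {"dx": 0, "dy": 0, "dz": 0.03, "ax": 0, "ay": 0, "az": 0, "gripper": 0}
    - {"dx": 0, "dy": 0, "dz": 0.015, "ax": 0, "ay": 0, "az": 0, "gripper": 0}
    - {"dx": 0, "dy": 0, "dz": 0.015, "ax": 0, "ay": 0, "az": 0, "gripper": 0}
    - {"dx": 0, "dy": 0, "dz": 0.015, "ax": 0, "ay": 0, "az": 0, "gripper": 0}
    - {"dx": 0, "dy": 0, "dz": 0, "ax": 0, "ay": 0, "az": 0, "gripper": 0}

```text
clock: 7.35
eef_pos: [510.4, 222.3, 217.2]
tool_rot: [3.141, 0.001, 0.296]
force: [-0.2, 0.1, -2.1]
width: 26.9
gripper_force: 59.7
```

Emit:
step_arm:
  plan:
    - {"dx": 0, "dy": 0, "dz": 0.03, "ax": 0, "ay": 0, "az": 0, "gripper": 0}
    - {"dx": 0, "dy": 0, "dz": 0.03, "ax": 0, "ay": 0, "az": 0, "gripper": 0}
    - {"dx": 0, "dy": 0, "dz": 0.015, "ax": 0, "ay": 0, "az": 0, "gripper": 0}
    - {"dx": 0, "dy": 0, "dz": 0.01, "ax": 0, "ay": 0, "az": 0, "gripper": 0}
    - {"dx": 0, "dy": 0, "dz": 0.01, "ax": 0, "ay": 0, "az": 0, "gripper": 0}
    - {"dx": 0, "dy": 0, "dz": 0, "ax": 0, "ay": 0, "az": 0, "gripper": 0}

```text
clock: 8.1
eef_pos: [510.6, 222.3, 189.0]
tool_rot: [3.142, 0.0, 0.296]
force: [0.2, 0.5, -1.0]
width: 27.5
gripper_force: 59.7
```

Emit:
step_arm:
  plan:
    - {"dx": 0, "dy": 0, "dz": 0.01, "ax": 0, "ay": 0, "az": 0, "gripper": 0}
    - {"dx": 0, "dy": 0, "dz": 0.01, "ax": 0, "ay": 0, "az": 0, "gripper": 0}
    - {"dx": 0, "dy": 0, "dz": 0, "ax": 0, "ay": 0, "az": 0, "gripper": 0}

```text
clock: 8.48
eef_pos: [510.4, 222.3, 182.8]
tool_rot: [3.142, 0.001, 0.296]
force: [-0.2, 0.7, -1.9]
width: 27.4
gripper_force: 59.7
```

Emit:
step_arm:
  plan:
    - {"dx": 0, "dy": 0, "dz": 0.015, "ax": 0, "ay": 0, "az": 0, "gripper": 0}
    - {"dx": 0, "dy": 0, "dz": 0.015, "ax": 0, "ay": 0, "az": 0, "gripper": 0}
    - {"dx": 0, "dy": 0, "dz": 0.01, "ax": 0, "ay": 0, "az": 0, "gripper": 0}
    - {"dx": 0, "dy": 0, "dz": 0.005, "ax": 0, "ay": 0, "az": 0, "gripper": 0}
    - {"dx": 0, "dy": 0, "dz": 0, "ax": 0, "ay": 0, "az": 0, "gripper": 0}
    - {"dx": 0, "dy": 0, "dz": 0, "ax": 0, "ay": 0, "az": 0, "gripper": 0}

```text
clock: 9.22
eef_pos: [510.7, 222.4, 169.7]
tool_rot: [-3.142, -0.0, 0.296]
force: [-0.2, 0.1, -1.3]
width: 26.8
gripper_force: 59.7
```

Hole 1 passed freely (force about 0, foot at about z 52). Next, lift and go to hole 2.

Emit:
step_arm:
  plan:
    - {"dx": 0, "dy": 0, "dz": -0.04, "ax": 0, "ay": 0, "az": 0, "gripper": 0}
    - {"dx": 0, "dy": 0, "dz": -0.07, "ax": 0, "ay": 0, "az": 0, "gripper": 0}
    - {"dx": 0, "dy": 0, "dz": -0.07, "ax": 0, "ay": 0, "az": 0, "gripper": 0}
    - {"dx": 0, "dy": 0, "dz": -0.06, "ax": 0, "ay": 0, "az": 0, "gripper": 0}
    - {"dx": 0, "dy": 0, "dz": 0, "ax": 0, "ay": 0, "az": 0, "gripper": 0}
    - {"dx": -0.0328, "dy": 0.065, "dz": 0, "ax": 0, "ay": 0, "az": 0, "gripper": 0}
    - {"dx": -0.0328, "dy": 0.065, "dz": 0, "ax": 0, "ay": 0, "az": 0, "gripper": 0}
    - {"dx": 0, "dy": 0, "dz": 0, "ax": 0, "ay": 0, "az": 0, "gripper": 0}
    - {"dx": 0, "dy": 0, "dz": 0, "ax": 0, "ay": 0, "az": 0, "gripper": 0}

```text
clock: 10.35
eef_pos: [503.2, 179.1, 241.5]
tool_rot: [-3.141, -0.0, 0.295]
force: [-0.6, -0.2, -1.5]
width: 27.5
gripper_force: 59.6
```

```bash
python3 - <<'E'
from h import *
i=shot('wrist'); P=pts(i); go(503.2,179.3,242)
m=((P[...,2]>105.5)&(P[...,2]<111)).astype(np.uint8)
cs,h=cv2.findContours(m,cv2.RETR_CCOMP,cv2.CHAIN_APPROX_NONE)
for c,hh in zip(cs,h[0]):
    if hh[3]>=0 and len(c)>25:
        q=np.array([cast(i,u,v,108)[:2] for u,v in c[:,0]]); 
        A=np.c_[2*q,np.ones(len(q))]; s=np.linalg.lstsq(A,(q**2).sum(1),rcond=None)[0]; r=np.sqrt(s[2]+s[0]**2+s[1]**2); print(s[:2].round(1),2*r)
E
```

```text
yaw 16.98 rot [-3.141e+00 -3.000e-04  2.964e-01] p [503.2 179.6 241.5] need dx,dy,dz total [-0.0005  0.001  -0.0015]
[487.9  92.7] 17.900161389761188
[495.3 135.8] 20.980297002952113
[510.1 221.9] 27.0644192160912
```

Emit:
step_arm:
  plan:
    - {"dx": 0, "dy": 0, "dz": 0.03, "ax": 0, "ay": 0, "az": 0, "gripper": 0}
    - {"dx": 0, "dy": 0, "dz": 0.015, "ax": 0, "ay": 0, "az": 0, "gripper": 0}
    - {"dx": 0, "dy": 0, "dz": 0.01, "ax": 0, "ay": 0, "az": 0, "gripper": 0}
    - {"dx": 0, "dy": 0, "dz": 0.01, "ax": 0, "ay": 0, "az": 0, "gripper": 0}
    - {"dx": 0, "dy": 0, "dz": 0.005, "ax": 0, "ay": 0, "az": 0, "gripper": 0}
    - {"dx": 0, "dy": 0, "dz": 0, "ax": 0, "ay": 0, "az": 0, "gripper": 0}

```text
clock: 11.15
eef_pos: [503.2, 179.3, 220.6]
tool_rot: [3.142, -0.0, 0.296]
force: [0.7, -0.1, -1.4]
width: 26.9
gripper_force: 59.6
```

Emit:
step_arm:
  plan:
    - {"dx": 0, "dy": 0, "dz": 0.02, "ax": 0, "ay": 0, "az": 0, "gripper": 0}
    - {"dx": 0, "dy": 0, "dz": 0.03, "ax": 0, "ay": 0, "az": 0, "gripper": 0}
    - {"dx": 0, "dy": 0, "dz": 0.025, "ax": 0, "ay": 0, "az": 0, "gripper": 0}
    - {"dx": 0, "dy": 0, "dz": 0.01, "ax": 0, "ay": 0, "az": 0, "gripper": 0}
    - {"dx": 0, "dy": 0, "dz": 0.005, "ax": 0, "ay": 0, "az": 0, "gripper": 0}
    - {"dx": 0, "dy": 0, "dz": 0, "ax": 0, "ay": 0, "az": 0, "gripper": 0}

```text
clock: 11.9
eef_pos: [503.2, 179.3, 193.6]
tool_rot: [-3.142, 0.0, 0.296]
force: [0.3, 0.8, -1.6]
width: 26.7
gripper_force: 59.6
```

Through the upper plate, so now 1 mm at a time.

Emit:
step_arm:
  plan:
    - {"dx": 0, "dy": 0, "dz": 0.004, "ax": 0, "ay": 0, "az": 0, "gripper": 0}
    - {"dx": 0, "dy": 0, "dz": 0.004, "ax": 0, "ay": 0, "az": 0, "gripper": 0}
    - {"dx": 0, "dy": 0, "dz": 0.004, "ax": 0, "ay": 0, "az": 0, "gripper": 0}
    - {"dx": 0, "dy": 0, "dz": 0, "ax": 0, "ay": 0, "az": 0, "gripper": 0}

```text
clock: 12.4
eef_pos: [503.1, 179.3, 190.0]
tool_rot: [3.142, 0.0, 0.296]
force: [0.3, 0.5, -2.2]
width: 27.2
gripper_force: 59.6
```

Emit:
step_arm:
  plan:
    - {"dx": 0, "dy": 0, "dz": 0.003, "ax": 0, "ay": 0, "az": 0, "gripper": 0}
    - {"dx": 0, "dy": 0, "dz": 0, "ax": 0, "ay": 0, "az": 0, "gripper": 0}

```text
clock: 12.65
eef_pos: [503.1, 179.3, 189.1]
tool_rot: [3.142, 0.0, 0.296]
force: [1.1, 0.5, -2.4]
width: 26.9
gripper_force: 59.6
```

Emit:
step_arm:
  plan:
    - {"dx": 0, "dy": 0, "dz": 0.003, "ax": 0, "ay": 0, "az": 0, "gripper": 0}
    - {"dx": 0, "dy": 0, "dz": 0, "ax": 0, "ay": 0, "az": 0, "gripper": 0}

```text
clock: 12.9
eef_pos: [503.3, 179.3, 188.3]
tool_rot: [3.142, -0.0, 0.296]
force: [-0.1, -0.8, -0.3]
width: 27.4
gripper_force: 60.0
```

Emit:
step_arm:
  plan:
    - {"dx": 0, "dy": 0, "dz": 0.002, "ax": 0, "ay": 0, "az": 0, "gripper": 0}
    - {"dx": 0, "dy": 0, "dz": 0, "ax": 0, "ay": 0, "az": 0, "gripper": 0}

```text
clock: 13.15
eef_pos: [503.4, 179.3, 188.1]
tool_rot: [3.142, -0.001, 0.296]
force: [-0.7, -0.5, 4.9]
width: 27.2
gripper_force: 60.6
```

Emit:
step_arm:
  plan:
    - {"dx": 0, "dy": 0, "dz": 0.002, "ax": 0, "ay": 0, "az": 0, "gripper": 0}
    - {"dx": 0, "dy": 0, "dz": 0, "ax": 0, "ay": 0, "az": 0, "gripper": 0}

```text
clock: 13.4
eef_pos: [503.5, 179.4, 188.0]
tool_rot: [-3.142, -0.001, 0.296]
force: [-2.0, -0.7, 8.8]
width: 27.4
gripper_force: 61.4
```

The lower plate stops it under about 10 N. I'll hold that, ease off a little and let go.

Emit:
step_arm:
  plan:
    - {"dx": 0, "dy": 0, "dz": 0, "ax": 0, "ay": 0, "az": 0, "gripper": 0}
    - {"dx": 0, "dy": 0, "dz": 0, "ax": 0, "ay": 0, "az": 0, "gripper": 0}
    - {"dx": 0, "dy": 0, "dz": -0.003, "ax": 0, "ay": 0, "az": 0, "gripper": 0}
    - {"dx": 0, "dy": 0, "dz": 0, "ax": 0, "ay": 0, "az": 0, "gripper": 0.45}
    - {"dx": 0, "dy": 0, "dz": 0, "ax": 0, "ay": 0, "az": 0, "gripper": 0.7}
    - {"dx": 0, "dy": 0, "dz": 0, "ax": 0, "ay": 0, "az": 0, "gripper": 0.8}
    - {"dx": 0, "dy": 0, "dz": 0, "ax": 0, "ay": 0, "az": 0, "gripper": 0.8}
    - {"dx": 0, "dy": 0, "dz": -0.03, "ax": 0, "ay": 0, "az": 0, "gripper": 0.8}
    - {"dx": 0, "dy": 0, "dz": -0.1, "ax": 0, "ay": 0, "az": 0, "gripper": 0.8}
    - {"dx": 0, "dy": 0, "dz": -0.13, "ax": 0, "ay": 0, "az": 0, "gripper": 0.8}
    - {"dx": -0.1, "dy": 0, "dz": -0.1, "ax": 0, "ay": 0, "az": 0, "gripper": 0.8}
    - {"dx": -0.1, "dy": 0, "dz": 0, "ax": 0, "ay": 0, "az": 0, "gripper": 0.8}
    - {"dx": 0, "dy": 0, "dz": 0, "ax": 0, "ay": 0, "az": 0, "gripper": 0.8}
    - {"dx": 0, "dy": 0, "dz": 0, "ax": 0, "ay": 0, "az": 0, "gripper": 0.8}

```text
clock: 15.15
eef_pos: [446.5, 162.1, 296.4]
tool_rot: [-3.141, -0.002, 0.296]
force: [1.0, -0.1, 0.1]
width: 68.4
gripper_force: 0.0
```

```bash
python3 - <<'E'
from h import *
i=shot('wrist'); save(i,'pics/w5.png'); P=pts(i); print(i['s']['eef_pos'].round(1))
for lo,hi in ((188,199),(199,206)):
  m=(P[...,2]>lo)&(P[...,2]<hi); q=P[m]; q=q[np.hypot(q[:,0]-503,q[:,1]-179)<40]
  print(len(q),cv2.minAreaRect(q[:,:2].astype(np.float32)) if len(q)>5 else '',np.nanmedian(q[:,2]) if len(q) else '')
E
```

```text
[446.5 162.1 296.4]
3089 ((501.7181396484375, 178.88841247558594), (33.66680908203125, 28.103240966796875), 16.858848571777344) 194.31090794930165
66 ((502.12847900390625, 178.93324279785156), (24.110794067382812, 6.5193328857421875), 17.272979736328125) 199.2043276992673
```

View pics/w5.png

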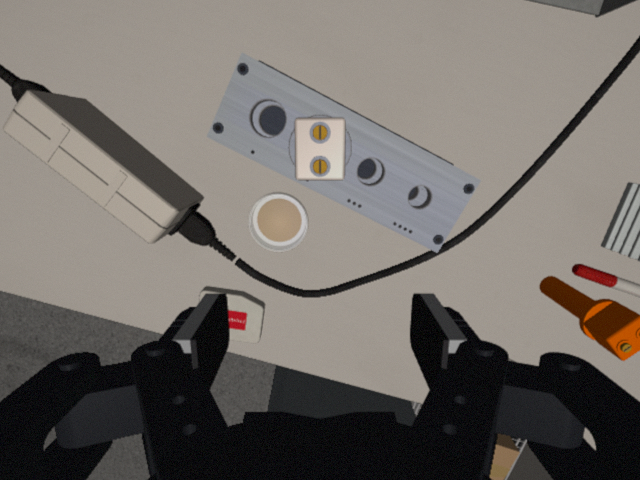

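The heater stands upright in hole 2, head at (320,148), with its foot about 38 mm below the upper face. Nothing else has moved, so I'll hand it in.

```bash
python3 -c "
from cell import ctrl
print(ctrl.finish_job())"
```

```text
the job is handed in; nothing more can be done
None
```

The heater went right through both plates at position 1. At position 2 it passed the 24 mm upper hole and the 21 mm lower hole stopped it under about 10 N, so its sheath is between 21 and 24 mm (about 22.5 mm in the wrist camera). I left it standing there, released, and handed the job in; no verdict was shown.

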